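Click a test box's step wheel round to its pointer

ROBOT

A 6-joint arm with a two-finger parallel gripper is mounted at the origin on a cart in front of the work surface, level with it; the furniture and walls round the work are solid. World frame = base frame: x ahead of the robot, y to its left, z up, the work surface at z = 0. Lengths are in mm, angles in rad, forces in N, time in s.
With the tool pointing down it reaches from about 275 to 750 mm from the base axis. Payload 10.2 kg.
Tool frame: the origin (TCP) lies midway between the tips of the shut fingers; the grasp point (between the pads) lies 19 mm behind it; x points along the fingers, y is the direction in which the jaws open and shut, and the axes are right-handed (so a half turn about x gives the same grasp; the last joint's range is limited). The gripper opens to 85 mm and grips with 20 to 120 N. Pads are 22 mm wide; open, the fingers measure 114 mm over their backs; the gripper's body (76 mm by 85 mm) begins 54 mm behind the grasp point. The pads swing forward as they close: fully open they stand 13 mm farther back than shut.
Start: joints at [-1.421, 0.313, 1.498, -0, 1.331, -0.223], TCP at [191.206, -488.949, 231.294] pointing down, gripper open.
Joint ranges: [-2.94, 2.94], [-0.97, 2.17], [0.19, 2.56], [-1.23, 4.37], [0.02, 3.11], [-2.88, 2.88]. Speed limits (rad/s): [2.39, 2.39, 3.01, 3.14, 3.14, 3.14].

INTERFACE

Orientations are given as a unit quaternion [w, x, y, z].
In Python, from rig import sense, capture, get_calibration, finish_job gives the robot as it stands.
- The arm moves only by the tool jog_arm, never from a script. Its argument "increments" is a list of rows, each an object of numbers: "rx", "ry", "rz": the turn, a rotation vector about the tool's x, y, z in rad; "x", "y", "z": the shift along the tool's x, y, z in mm; "hand": the finger opening in mm, from 0 to 85.4. A call has 1 to 5 rows; each row shifts and turns the commanded pose from where the row before left it, along the tool's axes as they then stand; what a row does not reach is not made up. A row lasts 1/8 s, in which the tool goes at most 62.5 mm and 10.7 degrees, less where a joint would pass 70% of its speed; a pose out of reach is approached as far as the arm can. A call with a gripper value outside its range is refused whole. The fingers move at their own pace and stop on an object; "force" is the grip in N (left out, the last holds). Time passes only in rows, so rows that do not move let the fingers close. It gives the time, the measured TCP pose, the force and the opening at its end, in the units of the state.
- sense(): the state, without advancing time (a new reading comes with each control period).
- capture(name): name is "scene" or "top" or "wrist"; returns the picture (480x640x3 uint8, red, green, blue); there is no depth.
- get_calibration(name): a dict with "camera_matrix" (3x3 intrinsics, pixels), "R" (3x3) and "t" (3): a world point X has camera coordinates R X + t; the wrist camera has in their place "T_tool_cam" (4x4, takes a point from camera to tool coordinates, whose origin is the TCP and whose axes are the tool frame's). Camera axes: x right, y down, z forward; pixel columns grow to the right and rows downward; lengths in mm; the calibration is good to about 2 mm. The wrist camera is an equidistant fisheye: a pixel r from the principal point sees the ray r / f radians off the axis. A picture is of the moment at which its call begins: read the wrist's pose just before it. get_calibration takes no time and is no camera call.
- finish_job(): hands the job in, once; it reports no verdict.
The state is a dict: "time_s": time; "joints": joint angles; "dq": joint speeds; "tau": joint torques, N m; "eef_pos": TCP position; "ee_rot": TCP orientation; "force": force on the tool from outside, world axes, zero at the start; "wrist_torque": the same for the moment, N m; "grip_width": opening from 0.0 (shut) to 1.0 (fully open).
Only numpy, scipy, OpenCV 4.12 (cv2) and the standard library are available. Lean on these libraries where they do the work, as an engineer would, in place of code of your own. Each camera call takes 0.05 s, during which the arm holds its last target.

TASK

The black step wheel on top of the grey driver test box must be set: with a fingertip, push or flick its teeth counter-clockwise (seen from above), click by click, until the tooth that carries the metal stud has clicked into place at the white pointer on the box, and do not take it past the pointer. Only touch the wheel, lightly: do not pinch it, do not lift or shove the box, leave the things lying round it alone, and finish clear of everything.

Things in the scene. Friction and masses are not known exactly. Their poses are not given: they have to be found in the camera images.
- test_box: Grey metal box, 180 x 130 x 48 mm (x, y, z), 2.5 kg, standing loose on rubber feet; origin at the centre of its underside, z up; its x axis points from the side with the white pointer to the side with two low terminals (9 mm high). The step wheel lies flat above the middle of its top, with 12 mm of free air between box top and wheel.
- wheel_center (a point): Centre of the wheel, on its upright axle, half-way up its thickness, 68 mm above the table. The wheel is a black disc of radius 30 mm with six straight teeth, 60 degrees apart, 9 mm wide, reaching out to radius 54 mm; disc and teeth lie 60 to 76 mm above the table. The gaps between teeth are open from above and outside.
- step_wheel (a joint): Turn of the wheel in rad, growing counter-clockwise from above; 0 with the studded tooth at the pointer. A detent holds it within 0.08 of multiples of 1.047 (one click). Starts one to three clicks before 0 (-1.05, -2.09 or -3.14). Pushed past half a click it snaps on to the next and stays, else it falls back; 3 to 4 N at a tooth moves it; it does not spin on. End stops at -4.5 and +1.4.
- stud (a point): Top centre of the metal stud, 12 mm in diameter and 9 mm tall, on top of one tooth, 47 mm from the axle; its top is about 85 mm above the table. Turns with the wheel.
- pointer (a point): Tip of the white arrow, 4 mm high, on the box top, 58 mm from the axle on the box's -x side; it aims at the axle. When the wheel is at rest in any click, one tooth faces the pointer: teeth lie at 0, 60, 120, ... degrees and gap centres at 30, 90, 150, ... degrees from the box's x axis.
- led_driver: Bystander: white potted LED driver, body about 40 x 95 x 26 mm with short wires at its ends, lying on the table beside the box; origin at the centre of its underside.
- tape_roll: Bystander: black roll of tape, 64 mm across and 19 mm high, flat on the table; origin at the centre of its underside.
- heat_sink: Bystander: finned aluminium heat sink, 50 x 60 x 28 mm, on the table; origin at the centre of its underside.

How it is judged:
By the outcome, as a careful person would: the job done as asked, in the order asked, and still so for the second after the job is handed in, with the robot touching nothing.
It also fails if it takes over 48 s, if anything falls off the work surface, if the arm or the gripper's body presses on something with over 40 N, if the wrist force passes 120 N, or if a joint passes its speed limit or range.

## Working session

There is one attempt and no reset: what is moved stays moved. The work goes in short steps, Python scripts to look and compute and a tool call to move; the robot and the scene stay as the last step left them, time stands still between calls to the robot, and variables do not carry over. Pictures are saved under pics/ and viewed, and the job is handed in when it is done.

Besides the shell and the picture viewer there is one more tool, called after ">>>" as name(argument=value, ...), one argument or row to a line, values as JSON. jog_arm: Moves the arm, as the interface text tells. Its arguments: {"type":"object","properties":{"increments":{"type":"array","items":{"type":"object","properties":{"rx":{"type":"number"},"ry":{"type":"number"},"rz":{"type":"number"},"x":{"type":"number"},"y":{"type":"number"},"z":{"type":"number"},"hand":{"type":"number"}}}},"force":{"type":"number"}},"required":["increments"]}

```bash
mkdir -p pics; cat > h.py <<'E'
import numpy as np,cv2
from rig import sense,capture,get_calibration
def snap(n,f):
    im=capture(n); cv2.imwrite('pics/'+f,im[:,:,::-1]); return im
def ray(n,u,v,z):
    c=get_calibration(n);K=np.array(c['camera_matrix']);R=np.array(c['R']);t=np.array(c['t'])
    d=R.T@np.linalg.inv(K)@[u,v,1];o=-R.T@t
    return o+d*(z-o[2])/d[2]
def proj(n,X):
    c=get_calibration(n);p=np.array(c['camera_matrix'])@(np.array(c['R'])@np.array(X,float)+np.array(c['t']));return p[:2]/p[2]
E
python3 - <<'E'
from h import *
snap('top','top1.png');snap('scene','scene1.png')
s=sense();print(s)
for n in('top','scene'):
    c=get_calibration(n);print(n,-np.array(c['R']).T@np.array(c['t']),c['R'])
E
```

```text
{'time_s': 0.1, 'joints': array([-1.42135011e+00,  3.13387278e-01,  1.49832996e+00, -1.87897626e-05,
        1.33101324e+00, -2.23425067e-01]), 'dq': array([ 6.78159972e-04, -4.31707141e-04, -2.76512978e-03, -6.58758718e-05,
        4.50205059e-04, -5.64715886e-04]), 'tau': array([ 1.45775004e-03, -4.12900543e+01, -2.60146129e+01, -2.39063038e-04,
        2.99649000e-03,  1.56335915e-05]), 'eef_pos': array([ 191.19071091, -488.71000058,  230.80749757]), 'ee_rot': array([ 0.13066682,  0.69486146,  0.13147131, -0.6948446 ]), 'force': array([ 0.96402555, -0.535973  , -0.31092502]), 'wrist_torque': array([0.05590761, 0.00797248, 0.00674787]), 'grip_width': 1.0016054000301824}
top [ 491.89701306   20.60911606 1005.49222857] [[ 0.02939225 -0.99928459 -0.02379941]
 [-0.99705199 -0.02762169 -0.07158472]
 [ 0.07087613  0.02583328 -0.99715055]]
scene [ 59.86250102 712.66060013 938.64021246] [[-0.78357534 -0.62112702  0.01452278]
 [-0.44450912  0.5441276  -0.71157346]
 [ 0.43407526 -0.56402693 -0.7024616 ]]
```

View pics/top1.png

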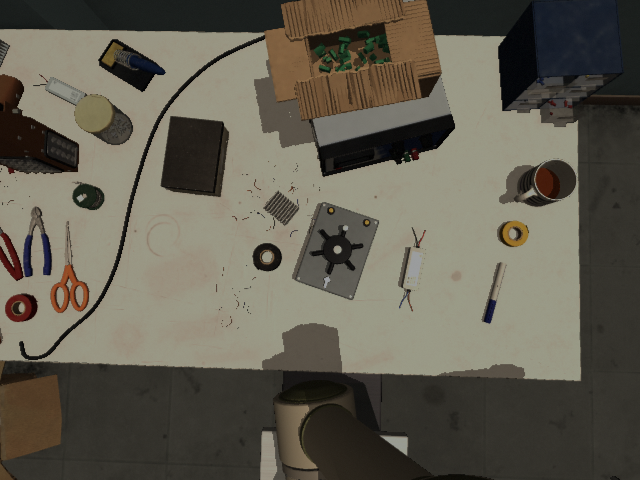

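View pics/scene1.png

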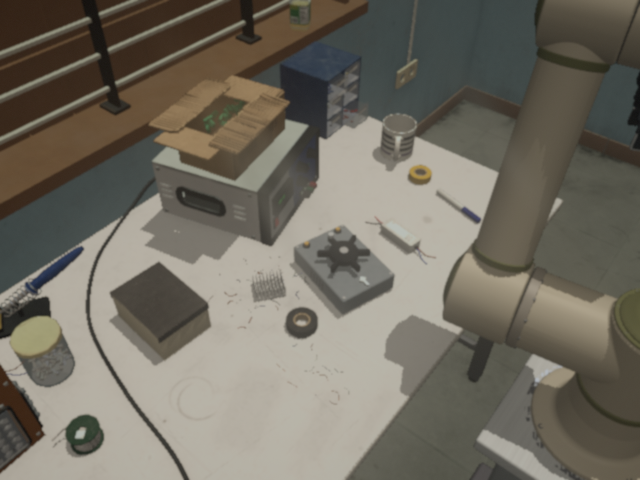

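The top view shows the box at about (336,250), the pointer near (326,282), the terminals near (331,210) and (367,222), and the wheel at (337,250). I'll zoom in to find the stud.

```bash
python3 - <<'E'
import cv2
a=cv2.imread('pics/top1.png')[190:310,270:430];cv2.imwrite('pics/z1.png',cv2.resize(a,None,fx=5,fy=5,interpolation=cv2.INTER_CUBIC))
a=cv2.imread('pics/scene1.png')[215:315,280:410];cv2.imwrite('pics/z2.png',cv2.resize(a,None,fx=6,fy=6,interpolation=cv2.INTER_CUBIC))
E
```

```text
(no output)
```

View pics/z1.png

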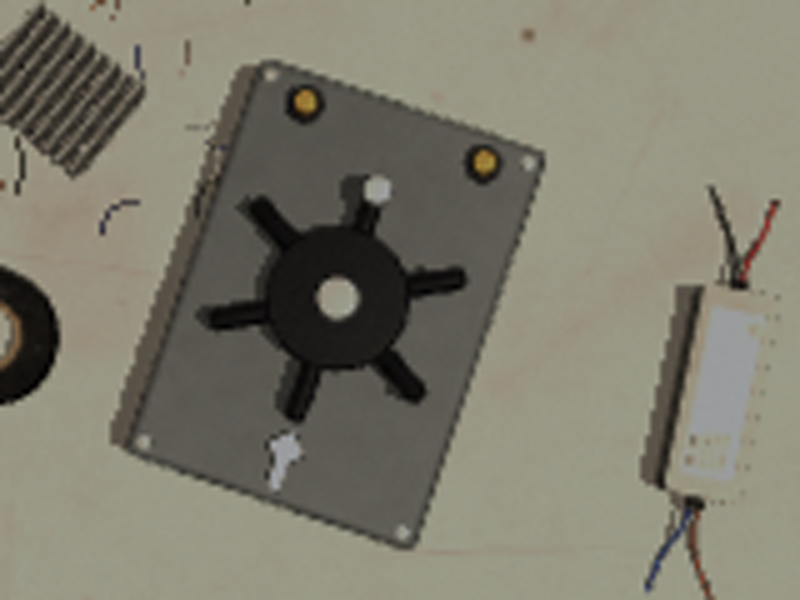

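View pics/z2.png

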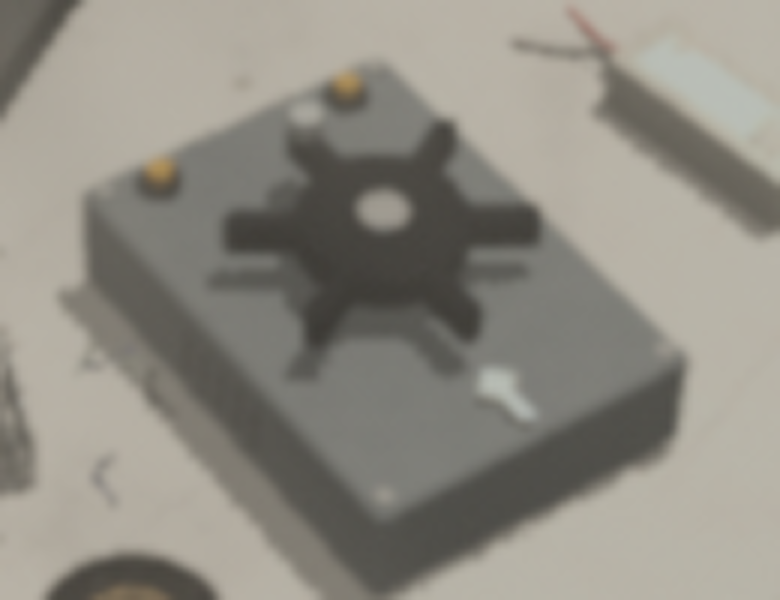

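The stud is at zoom (377,188), which is opposite the pointer at (287,437), so three clicks are needed. Next I'll compute the positions.

```bash
python3 - <<'E'
from h import *
T=lambda u,v,z:ray('top',270+u/5-.4,190+v/5-.4,z)
S=lambda u,v,z:ray('scene',280+u/6-.4,215+v/6-.4,z)
print('hub',T(338,298,76),T(338,298,80),S(384,209,76),S(384,209,80))
c=[T(258,62,48),T(545,152,48),T(410,549,48),T(127,446,48)]
print('corners',np.round(c,1),np.mean(c,0))
d=(c[0]-c[3]+c[1]-c[2]);print('yaw',np.degrees(np.arctan2(d[1],d[0])),[np.linalg.norm(c[i]-c[i-1]) for i in range(4)])
print('stud',T(377,188,85),'S',S(307,113,85),'ptr',T(288,432,52),S(487,372,52))
print('terms',T(305,101,57),T(484,161,57))
p=S(384,209,76);
tt=[(257,203),(377,190),(465,278),(420,395),(293,415),(207,317)]
h=T(338,298,78)
for u,v in tt:
    q=T(u,v,76)-h;print(np.degrees(np.arctan2(q[1],q[0])),np.hypot(*q[:2]))
E
```

```text
hub [545.43004962   3.74940105  76.        ] [545.19967422   3.82195557  80.        ] [546.08022732   5.36118581  76.        ] [543.82567104   8.64088182  80.        ]
corners [[647.6  40.2  48. ]
 [612.  -83.4  48. ]
 [441.7 -29.9  48. ]
 [481.5  91.2  48. ]] [545.71516923   4.51293331  48.        ]
yaw -17.252307930862614 [np.float64(173.6924237632029), np.float64(128.71985269983665), np.float64(178.42527287199584), np.float64(127.47002357722663)]
stud [590.61415436 -10.90470643  85.        ] S [589.09468693  -7.56964686  85.        ] ptr [489.50541576  22.93599378  52.        ] [487.65577421  24.87913632  52.        ]
terms [629.93847427  19.61444017  57.        ] [606.31564449 -56.79889414  57.        ]
41.82126594511332 51.88833830311641
-18.29386973371777 47.849095322790554
-79.31119431756558 53.1770810972086
-138.19264289128546 52.255261589535955
160.5205078778025 51.65810746109421
99.76358373443136 54.717136052517695
```

```bash
python3 - <<'E'
from h import *
from scipy.spatial.transform import Rotation as Ro
s=sense();q=s['ee_rot'];R=Ro.from_quat([q[1],q[2],q[3],q[0]]).as_matrix();print(R.round(3))
y=R[:,1];print(np.degrees(np.arctan2(y[1],y[0])),np.degrees(s['joints']))
C=np.array([545.5,4.7])
for a in (72,132,192,252):
    print(a,C+54*np.array([np.cos(np.radians(a)),np.sin(np.radians(a))]))
w=get_calibration('wrist');print(w)
E
```

```text
[[-0.     0.364 -0.931]
 [ 0.001 -0.931 -0.364]
 [-1.    -0.001 -0.   ]]
-68.63578534706812 [-8.14373625e+01  1.79557684e+01  8.58479829e+01 -1.07657409e-03
  7.62614412e+01 -1.28013134e+01]
72 [562.1869177   56.05705188]
132 [509.36694726  44.82982058]
192 [492.68002956  -6.5272313 ]
252 [528.8130823  -46.65705188]
{'camera_matrix': array([[371.64829954,   0.        , 316.96183881],
       [  0.        , 371.64829954, 239.70689143],
       [  0.        ,   0.        ,   1.        ]]), 'T_tool_cam': array([[-1.87717522e-04, -2.60937762e-01,  9.65355608e-01,
        -1.42772107e+02],
       [ 9.99999706e-01, -7.66160269e-04, -1.26406044e-05,
         5.39314049e-01],
       [ 7.42915523e-04,  9.65355322e-01,  2.60937829e-01,
        -6.41493059e+01],
       [ 0.00000000e+00,  0.00000000e+00,  0.00000000e+00,
         1.00000000e+00]])}
```

>>> jog_arm(
  increments=[
    {"y":-32,"z":-41,"hand":0},
    {"y":-32,"z":-41,"hand":0},
    {"y":-32,"z":-41,"hand":0},
    {"y":-32,"z":-41,"hand":0},
    {"y":-32,"z":-41,"hand":0},
  ],
  force=20,
)

```text
schema error: expected keys rx, ry, rz, x, y, z, hand
```

>>> jog_arm(
  increments=[
    {"y":-32,"z":-41,"hand":0},
    {"y":-32,"z":-41,"hand":0},
    {"y":-32,"z":-41,"hand":0},
    {"y":-32,"z":-41,"hand":0},
    {"y":-32,"z":-41,"hand":0},
  ],
)

```text
schema error: expected keys rx, ry, rz, x, y, z, hand
```

>>> jog_arm(
  increments=[
    {"y":-32,"z":-41,"hand":0},
    {"y":-29,"z":-40,"hand":0},
    {"rx":-0.18},
    {"rx":-0.18},
    {"x":0},
  ],
)

```text
schema error: expected keys rx, ry, rz, x, y, z, hand
```

```bash
cat >> h.py <<'E'
from scipy.spatial.transform import Rotation as Ro
C=np.array([545.5,4.7])
def st():
    s=sense();q=s['ee_rot'];R=Ro.from_quat([q[1],q[2],q[3],q[0]]).as_matrix()
    print('t',s['time_s'],'p',s['eef_pos'].round(1),'phi',np.degrees(np.arctan2(R[1,1],R[0,1])).round(2),'tilt',R[2].round(3),'F',s['force'].round(2),'j6',np.degrees(s['joints'][5]).round(1),'g',s['grip_width']);return s,R
def to(p,n=1):
    s,R=st();print('delta tool',(R.T@(np.array(p)-s['eef_pos'])/n).round(2))
E
python3 - <<'E'
from h import *
to([509.4,44.8,110]);snap('wrist','w1.png');snap('top','top2.png')
E
```

```text
t 0.1 p [ 191.2 -488.7  230.8] phi -68.64 tilt [-1.    -0.001 -0.   ] F [ 0.96 -0.54 -0.31] j6 -12.8 g 1.0016054000301824
delta tool [ 121.35 -380.79 -490.67]
```

View pics/w1.png

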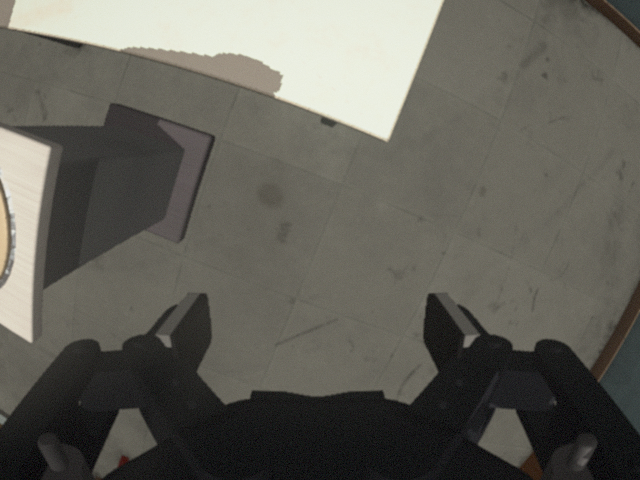

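All seven keys are needed in every row, so the arm has not moved. The wrist picture shows only floor, the table edge and the open fingers.

>>> jog_arm(
  increments=[
    {"rx":0,"ry":0,"rz":0,"x":0,"y":-32,"z":-41,"hand":0},
    {"rx":0,"ry":0,"rz":0,"x":0,"y":-32,"z":-41,"hand":0},
    {"rx":0,"ry":0,"rz":0,"x":0,"y":-32,"z":-41,"hand":0},
    {"rx":0,"ry":0,"rz":0,"x":0,"y":-32,"z":-41,"hand":0},
    {"rx":0,"ry":0,"rz":0,"x":0,"y":-32,"z":-41,"hand":0},
  ],
  force=20,
)

```text
time_s: 0.82
eef_pos: [324.4, -263.7, 231.3]
ee_rot: [0.131, 0.695, 0.131, -0.695]
force: [1.2, -0.4, 0.2]
grip_width: -0.0
```

>>> jog_arm(
  increments=[
    {"rx":0,"ry":0,"rz":0,"x":0,"y":-32,"z":-41,"hand":0},
    {"rx":0,"ry":0,"rz":0,"x":0,"y":-32,"z":-41,"hand":0},
    {"rx":0,"ry":0,"rz":0,"x":0,"y":-32,"z":-41,"hand":0},
    {"rx":0,"ry":0,"rz":0,"x":0,"y":-32,"z":-41,"hand":0},
    {"rx":0,"ry":0,"rz":0,"x":0,"y":-32,"z":-41,"hand":0},
  ],
)

```text
time_s: 1.45
eef_pos: [457.1, -39.9, 231.3]
ee_rot: [0.131, 0.695, 0.131, -0.695]
force: [0.8, 0.1, 0.8]
grip_width: -0.0
```

>>> jog_arm(
  increments=[
    {"rx":0,"ry":0,"rz":0,"x":0,"y":-32,"z":-41,"hand":0},
    {"rx":0,"ry":0,"rz":0,"x":0,"y":-29,"z":-40,"hand":0},
    {"rx":-0.18,"ry":0,"rz":0,"x":0,"y":0,"z":0,"hand":0},
    {"rx":-0.18,"ry":0,"rz":0,"x":0,"y":0,"z":0,"hand":0},
    {"rx":0,"ry":0,"rz":0,"x":0,"y":0,"z":0,"hand":0},
  ],
)

```text
time_s: 2.08
eef_pos: [509.7, 44.8, 231.1]
ee_rot: [-0.253, -0.66, -0.253, 0.66]
force: [0.8, 0.4, -0.5]
grip_width: 0.001
```

```bash
python3 - <<'E'
from h import *
to([509.4,44.8,110]);snap('wrist','w2.png')
E
```

```text
t 2.075 p [509.7  44.8 231.1] phi -48.1 tilt [-1. -0.  0.] F [ 0.77  0.41 -0.52] j6 40.0 g 0.0005182175257506185
delta tool [121.13  -0.14   0.17]
```

View pics/w2.png

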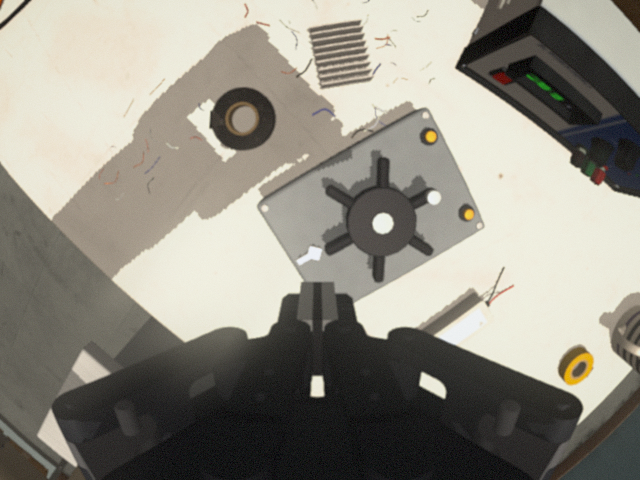

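Fingers are shut, and the wheel hub is at (382,223) in the wrist view. I'll check the wheel position from here.

```bash
cat >> h.py <<'E'
def wray(u,v,z,s,R):
    c=get_calibration('wrist');K=c['camera_matrix'];T=np.array(c['T_tool_cam'])
    dx,dy=u-K[0,2],v-K[1,2];r=np.hypot(dx,dy);th=r/K[0,0]
    d=np.array([dx/r*np.sin(th),dy/r*np.sin(th),np.cos(th)])
    o=s['eef_pos']+R@T[:3,3];d=R@T[:3,:3]@d
    return o+d*(z-o[2])/d[2]
E
python3 - <<'E'
from h import *
s,R=st()
print('hub',wray(382,223,77,s,R),'stud',wray(434,197,85,s,R),'ptr',wray(320,252,52,s,R))
c=[wray(u,v,48,s,R) for u,v in((264,207),(428,110),(482,227))];print(np.round(c,1),(c[0]+c[2])/2)
for u,v in((330,188),(383,160),(431,251),(378,280),(328,250)):
    q=wray(u,v,76,s,R)[:2]-C;print(np.degrees(np.arctan2(q[1],q[0])),np.hypot(*q))
E
```

```text
t 2.125 p [509.7  44.7 231.2] phi -48.23 tilt [-1. -0.  0.] F [0.43 0.12 0.58] j6 40.1 g -0.0008066545216437803
hub [543.89216222   3.41705013  77.        ] stud [588.97166149 -11.48092766  85.        ] ptr [485.58973814  19.797176    52.        ]
[[482.6  84.4  48. ]
 [646.2  34.6  48. ]
 [606.9 -81.4  48. ]] [544.77778022   1.48302321  48.        ]
100.28079706101515 50.83277248215534
42.570154181793754 49.815420138300446
-79.12241769856038 52.145810582572736
-139.30554577307046 52.828274686034604
161.53168355557074 51.43590037709932
```

>>> jog_arm(
  increments=[
    {"rx":0,"ry":0,"rz":0,"x":40,"y":0,"z":0,"hand":0},
    {"rx":0,"ry":0,"rz":0,"x":40,"y":0,"z":0,"hand":0},
    {"rx":0,"ry":0,"rz":0,"x":40,"y":0,"z":0,"hand":0},
    {"rx":0,"ry":0,"rz":0,"x":25,"y":0,"z":0,"hand":0},
    {"rx":0,"ry":0,"rz":0,"x":0,"y":0,"z":0,"hand":0},
  ],
)

```text
time_s: 2.75
eef_pos: [508.8, 44.7, 85.1]
ee_rot: [-0.252, -0.66, -0.253, 0.662]
force: [0.3, -0.1, 0.7]
grip_width: 0.0
```

```bash
python3 - <<'E'
from h import *
to([508.9,44.1,64]);a=snap('wrist','w3.png');b=snap('scene','s3.png')
cv2.imwrite('pics/z3.png',cv2.resize(b[190:320,270:420,::-1],None,fx=5,fy=4.6,interpolation=cv2.INTER_CUBIC))
E
```

```text
t 2.75 p [508.8  44.7  85.1] phi -48.19 tilt [-1.    -0.003  0.002] F [ 0.28 -0.08  0.7 ] j6 40.0 g 0.0004876736978440539
delta tool [21.11  0.53  0.28]
```

View pics/w3.png

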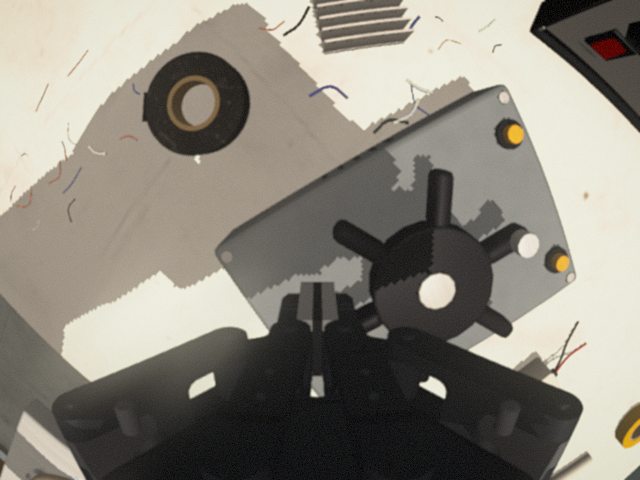

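View pics/z3.png

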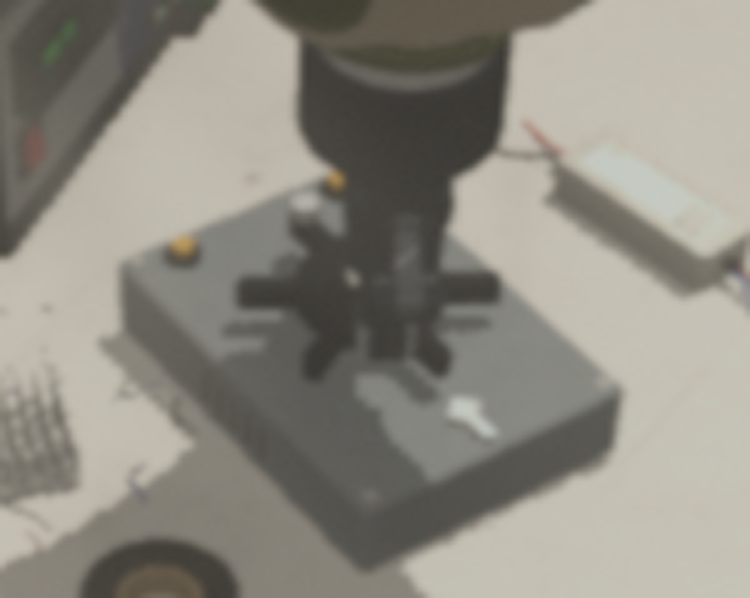

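The finger at zoom (388,350) hangs between the two teeth at (325,355) and (437,350). I'll lower it into that gap.

>>> jog_arm(
  increments=[
    {"rx":0,"ry":0,"rz":0,"x":6,"y":0.5,"z":0.3,"hand":0},
    {"rx":0,"ry":0,"rz":0,"x":6,"y":0,"z":0,"hand":0},
    {"rx":0,"ry":0,"rz":0,"x":6,"y":0,"z":0,"hand":0},
    {"rx":0,"ry":0,"rz":0,"x":4,"y":0,"z":0,"hand":0},
    {"rx":0,"ry":0,"rz":0,"x":0,"y":0,"z":0,"hand":0},
  ],
)

```text
time_s: 3.48
eef_pos: [509.7, 44.2, 64.0]
ee_rot: [-0.253, -0.66, -0.253, 0.66]
force: [-0.0, -0.5, -0.4]
grip_width: -0.001
```

```bash
python3 - <<'E'
from h import *
to([508.9,44.1,64])
E
```

```text
t 3.475 p [509.7  44.2  64. ] phi -48.02 tilt [-1.    -0.001  0.   ] F [-0.02 -0.55 -0.42] j6 39.8 g -0.0006321398483491936
delta tool [-0.01 -0.44  0.63]
```

>>> jog_arm(
  increments=[
    {"rx":-0.07,"ry":0,"rz":0,"x":0,"y":0.13,"z":3.77,"hand":0},
    {"rx":-0.07,"ry":0,"rz":0,"x":0,"y":0.13,"z":3.77,"hand":0},
    {"rx":-0.07,"ry":0,"rz":0,"x":0,"y":0.13,"z":3.77,"hand":0},
    {"rx":-0.07,"ry":0,"rz":0,"x":0,"y":0.13,"z":3.77,"hand":0},
    {"rx":-0.07,"ry":0,"rz":0,"x":0,"y":0.13,"z":3.77,"hand":0},
  ],
)

```text
time_s: 4.1
eef_pos: [498.4, 29.4, 64.5]
ee_rot: [0.365, 0.606, 0.365, -0.605]
force: [1.1, 1.5, -0.5]
grip_width: -0.0
```

>>> jog_arm(
  increments=[
    {"rx":-0.07,"ry":0,"rz":0,"x":0,"y":0.13,"z":3.77,"hand":0},
    {"rx":-0.07,"ry":0,"rz":0,"x":0,"y":0.13,"z":3.77,"hand":0},
    {"rx":-0.07,"ry":0,"rz":0,"x":0,"y":0.13,"z":3.77,"hand":0},
    {"rx":-0.07,"ry":0,"rz":0,"x":0,"y":0.13,"z":3.77,"hand":0},
    {"rx":-0.07,"ry":0,"rz":0,"x":0,"y":0.13,"z":3.77,"hand":0},
  ],
)

```text
time_s: 4.72
eef_pos: [492.7, 11.6, 64.5]
ee_rot: [0.465, 0.533, 0.465, -0.533]
force: [-0.1, 0.4, -1.6]
grip_width: -0.003
```

>>> jog_arm(
  increments=[
    {"rx":-0.07,"ry":0,"rz":0,"x":0,"y":0.13,"z":3.77,"hand":0},
    {"rx":-0.07,"ry":0,"rz":0,"x":0,"y":0.13,"z":3.77,"hand":0},
    {"rx":-0.07,"ry":0,"rz":0,"x":0,"y":0.13,"z":3.77,"hand":0},
    {"rx":-0.07,"ry":0,"rz":0,"x":0,"y":0.13,"z":3.77,"hand":0},
    {"rx":-0.07,"ry":0,"rz":0,"x":0,"y":0.13,"z":3.77,"hand":0},
  ],
)

```text
time_s: 5.35
eef_pos: [493.3, -7.4, 64.5]
ee_rot: [0.551, 0.444, 0.55, -0.444]
force: [-1.1, -0.6, 0.1]
grip_width: 0.002
```

```bash
python3 - <<'E'
from h import *
to([492.2,-7.2,64]);b=snap('scene','s4.png');a=snap('wrist','w4.png')
cv2.imwrite('pics/z4.png',np.hstack([cv2.resize(b[190:320,270:420,::-1],(400,347)),cv2.resize(a[:,:,::-1],(400,300))[:,:].copy() if 0 else cv2.resize(a[:,:,::-1],(400,347))]))
E
```

```text
t 5.35 p [493.3  -7.4  64.5] phi 12.28 tilt [-1.  0.  0.] F [-1.14 -0.59  0.13] j6 -26.8 g 0.0019974801724490466
delta tool [ 0.5  -1.04 -0.43]
```

View pics/z4.png

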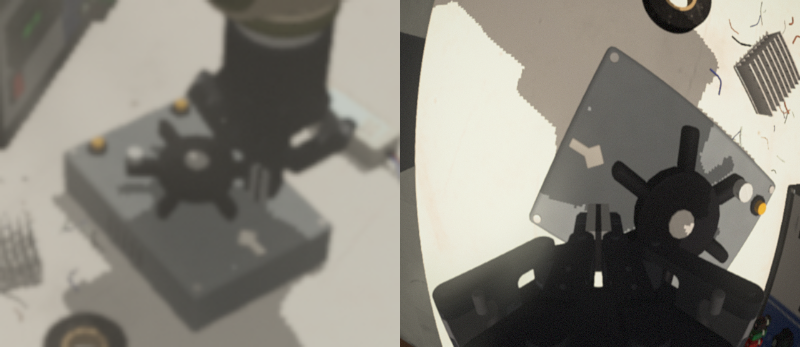

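One click is done. The stud moved to (135,152) in the left panel, one tooth counter-clockwise, and the box looks unmoved. Now the second click.

>>> jog_arm(
  increments=[
    {"rx":-0.07,"ry":0,"rz":0,"x":0,"y":-0.2,"z":3.6,"hand":0},
    {"rx":-0.07,"ry":0,"rz":0,"x":0,"y":-0.2,"z":3.7,"hand":0},
    {"rx":-0.07,"ry":0,"rz":0,"x":0,"y":0,"z":3.77,"hand":0},
    {"rx":-0.07,"ry":0,"rz":0,"x":0,"y":0.13,"z":3.77,"hand":0},
    {"rx":-0.07,"ry":0,"rz":0,"x":0,"y":0.13,"z":3.77,"hand":0},
  ],
)

```text
time_s: 6.08
eef_pos: [499.4, -24.5, 64.4]
ee_rot: [0.619, 0.342, 0.619, -0.341]
force: [-0.3, 0.8, 0.6]
grip_width: 0.002
```

>>> jog_arm(
  increments=[
    {"rx":-0.07,"ry":0,"rz":0,"x":0,"y":0.13,"z":3.77,"hand":0},
    {"rx":-0.07,"ry":0,"rz":0,"x":0,"y":0.13,"z":3.77,"hand":0},
    {"rx":-0.07,"ry":0,"rz":0,"x":0,"y":0.13,"z":3.77,"hand":0},
    {"rx":-0.07,"ry":0,"rz":0,"x":0,"y":0.13,"z":3.77,"hand":0},
    {"rx":-0.07,"ry":0,"rz":0,"x":0,"y":0.13,"z":3.77,"hand":0},
  ],
)

```text
time_s: 6.7
eef_pos: [511.8, -38.3, 64.3]
ee_rot: [0.669, 0.229, 0.669, -0.228]
force: [-1.9, 0.5, 0.9]
grip_width: 0.002
```

>>> jog_arm(
  increments=[
    {"rx":-0.07,"ry":0,"rz":0,"x":0,"y":0.13,"z":3.77,"hand":0},
    {"rx":-0.07,"ry":0,"rz":0,"x":0,"y":0.13,"z":3.77,"hand":0},
    {"rx":-0.07,"ry":0,"rz":0,"x":0,"y":0.13,"z":3.77,"hand":0},
    {"rx":-0.07,"ry":0,"rz":0,"x":0,"y":0.13,"z":3.77,"hand":0},
    {"rx":-0.07,"ry":0,"rz":0,"x":0,"y":0.13,"z":3.77,"hand":0},
  ],
)

```text
time_s: 7.32
eef_pos: [528.8, -47.1, 64.4]
ee_rot: [0.699, 0.109, 0.699, -0.109]
force: [0.4, -0.0, -0.5]
grip_width: -0.003
```

```bash
python3 - <<'E'
from h import *
to([528.3,-47.4,64]);b=snap('scene','s5.png');a=snap('wrist','w5.png')
cv2.imwrite('pics/z5.png',np.hstack([cv2.resize(b[190:320,270:420,::-1],(400,347)),cv2.resize(a[:,:,::-1],(400,347))]))
E
```

```text
t 7.325 p [528.8 -47.1  64.4] phi 72.35 tilt [-1.  0.  0.] F [ 0.4  -0.04 -0.47] j6 -90.1 g -0.0033619899852744997
delta tool [ 0.41 -0.39 -0.4 ]
```

View pics/z5.png

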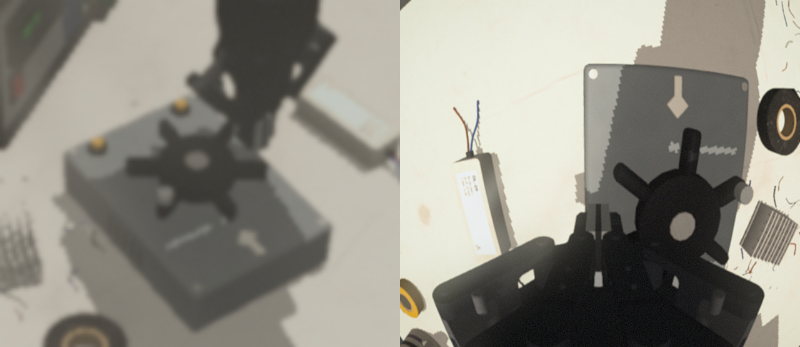

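Two clicks done. The stud at left-panel (165,195) is now one tooth before the pointer. Now the third click.

>>> jog_arm(
  increments=[
    {"rx":-0.07,"ry":0,"rz":0,"x":0,"y":0,"z":3.6,"hand":0},
    {"rx":-0.07,"ry":0,"rz":0,"x":0,"y":0,"z":3.6,"hand":0},
    {"rx":-0.07,"ry":0,"rz":0,"x":0,"y":0,"z":3.77,"hand":0},
    {"rx":-0.07,"ry":0,"rz":0,"x":0,"y":0.13,"z":3.77,"hand":0},
    {"rx":-0.07,"ry":0,"rz":0,"x":0,"y":0.13,"z":3.77,"hand":0},
  ],
)

```text
time_s: 8.05
eef_pos: [546.7, -50.0, 64.3]
ee_rot: [0.707, -0.014, 0.707, 0.014]
force: [-1.0, -0.9, -0.4]
grip_width: -0.004
```

>>> jog_arm(
  increments=[
    {"rx":-0.07,"ry":0,"rz":0,"x":0,"y":0.13,"z":3.77,"hand":0},
    {"rx":-0.07,"ry":0,"rz":0,"x":0,"y":0.13,"z":3.77,"hand":0},
    {"rx":-0.07,"ry":0,"rz":0,"x":0,"y":0.13,"z":3.77,"hand":0},
    {"rx":-0.07,"ry":0,"rz":0,"x":0,"y":0.13,"z":3.77,"hand":0},
    {"rx":-0.07,"ry":0,"rz":0,"x":0,"y":0.13,"z":3.77,"hand":0},
  ],
)

```text
time_s: 8.68
eef_pos: [565.0, -46.3, 64.3]
ee_rot: [0.694, -0.137, 0.694, 0.137]
force: [0.0, -1.9, 0.3]
grip_width: -0.002
```

>>> jog_arm(
  increments=[
    {"rx":-0.07,"ry":0,"rz":0,"x":0,"y":0.13,"z":3.77,"hand":0},
    {"rx":-0.07,"ry":0,"rz":0,"x":0,"y":0.13,"z":3.77,"hand":0},
    {"rx":-0.07,"ry":0,"rz":0,"x":0,"y":0.13,"z":3.77,"hand":0},
    {"rx":-0.07,"ry":0,"rz":0,"x":0,"y":0.13,"z":3.77,"hand":0},
    {"rx":-0.07,"ry":0,"rz":0,"x":0,"y":0.13,"z":3.77,"hand":0},
  ],
)

```text
time_s: 9.3
eef_pos: [580.9, -35.8, 64.3]
ee_rot: [0.659, -0.256, 0.659, 0.256]
force: [-0.7, -0.4, 0.4]
grip_width: 0.005
```

```bash
python3 - <<'E'
from h import *
to([581.1,-36.1,64]);b=snap('scene','s6.png');a=snap('wrist','w6.png')
cv2.imwrite('pics/z6.png',np.hstack([cv2.resize(b[190:320,270:420,::-1],(400,347)),cv2.resize(a[:,:,::-1],(400,347))]))
E
```

```text
t 9.3 p [580.9 -35.8  64.3] phi 132.44 tilt [-1.  0. -0.] F [-0.7  -0.39  0.41] j6 -147.5 g 0.004892255740879845
delta tool [ 0.29 -0.36 -0.12]
```

View pics/z6.png

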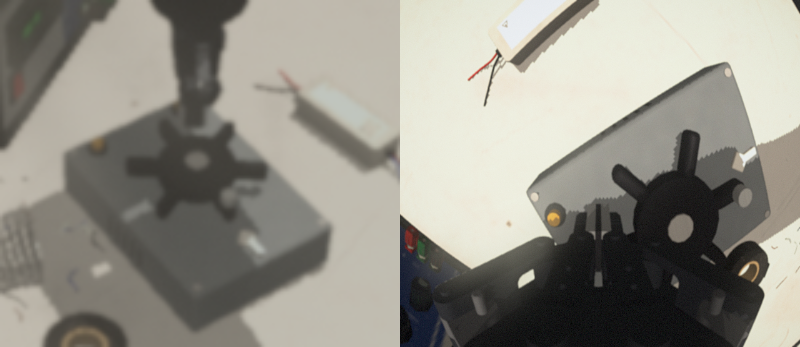

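The stud at (742,195) in the wrist panel now points at the white arrow at (745,158). I'll lift straight up and out.

>>> jog_arm(
  increments=[
    {"rx":0,"ry":0,"rz":0,"x":-6,"y":0,"z":0,"hand":0},
    {"rx":0,"ry":0,"rz":0,"x":-8,"y":0,"z":0,"hand":0},
    {"rx":0,"ry":0,"rz":0,"x":-25,"y":0,"z":0,"hand":0},
    {"rx":0,"ry":0,"rz":0,"x":-40,"y":0,"z":0,"hand":0},
    {"rx":0,"ry":0,"rz":0,"x":-45,"y":0,"z":0,"hand":0},
  ],
)

```text
time_s: 10.02
eef_pos: [580.7, -36.0, 189.9]
ee_rot: [0.659, -0.256, 0.659, 0.256]
force: [0.2, -0.4, 0.5]
grip_width: 0.002
```

```bash
python3 - <<'E'
from h import *
s,R=st();print('want delta for world (-250,-230)',R.T@np.array([-250,-230,0]))
E
```

```text
t 10.025 p [580.7 -36.  189.9] phi 132.4 tilt [-1.  0. -0.] F [ 0.18 -0.42  0.46] j6 -147.5 g 0.0015420409915554922
want delta for world (-250,-230) [ 4.10110363e-02 -1.29390515e+00 -3.39703288e+02]
```

>>> jog_arm(
  increments=[
    {"rx":0.18,"ry":0,"rz":0,"x":-10,"y":0,"z":0,"hand":0},
    {"rx":0.18,"ry":0,"rz":0,"x":-10,"y":0,"z":0,"hand":0},
    {"rx":0.18,"ry":0,"rz":0,"x":-10,"y":0,"z":0,"hand":0},
    {"rx":0.18,"ry":0,"rz":0,"x":-10,"y":0,"z":0,"hand":0},
    {"rx":0,"ry":0,"rz":0,"x":0,"y":0,"z":0,"hand":0},
  ],
)

```text
time_s: 10.65
eef_pos: [581.2, -36.1, 229.4]
ee_rot: [0.708, -0.008, 0.706, 0.008]
force: [-0.2, 0.4, -0.2]
grip_width: 0.002
```

```bash
python3 - <<'E'
from h import *
s,R=st();print(R.T@np.array([-250,-250,0])/10)
E
```

```text
t 10.65 p [581.2 -36.1 229.4] phi 91.26 tilt [-1.    -0.001  0.002] F [-0.21  0.44 -0.22] j6 -106.3 g 0.0022388615165086223
[ -0.03672914 -24.44568636 -25.54226046]
```

>>> jog_arm(
  increments=[
    {"rx":0,"ry":0,"rz":0,"x":0,"y":-25,"z":-25,"hand":0},
    {"rx":0,"ry":0,"rz":0,"x":0,"y":-25,"z":-25,"hand":0},
    {"rx":0,"ry":0,"rz":0,"x":0,"y":-25,"z":-25,"hand":0},
    {"rx":0,"ry":0,"rz":0,"x":0,"y":-25,"z":-25,"hand":0},
    {"rx":0,"ry":0,"rz":0,"x":0,"y":-25,"z":-25,"hand":0},
  ],
)

```text
time_s: 11.28
eef_pos: [457.6, -164.2, 228.1]
ee_rot: [0.707, -0.009, 0.707, 0.009]
force: [0.3, -0.0, 0.3]
grip_width: -0.002
```

>>> jog_arm(
  increments=[
    {"rx":0,"ry":0,"rz":0,"x":0,"y":-25,"z":-25,"hand":0},
    {"rx":0,"ry":0,"rz":0,"x":0,"y":-25,"z":-25,"hand":0},
    {"rx":0,"ry":0,"rz":0,"x":0,"y":-25,"z":-25,"hand":0},
    {"rx":0,"ry":0,"rz":0,"x":0,"y":-25,"z":-25,"hand":0},
    {"rx":0,"ry":0,"rz":0,"x":0,"y":0,"z":0,"hand":0},
  ],
)

```text
time_s: 11.9
eef_pos: [359.6, -266.7, 228.2]
ee_rot: [0.707, -0.008, 0.707, 0.008]
force: [0.1, 0.8, -0.1]
grip_width: 0.001
```

```bash
python3 - <<'E'
from h import *
st();b=snap('top','top9.png')
cv2.imwrite('pics/z9.png',cv2.resize(b[190:310,270:430,::-1],None,fx=5,fy=5,interpolation=cv2.INTER_CUBIC))
E
```

```text
t 11.9 p [ 359.6 -266.7  228.2] phi 91.23 tilt [-1.  0. -0.] F [ 0.08  0.79 -0.11] j6 -142.8 g 0.0009437360795677507
```

View pics/z9.png

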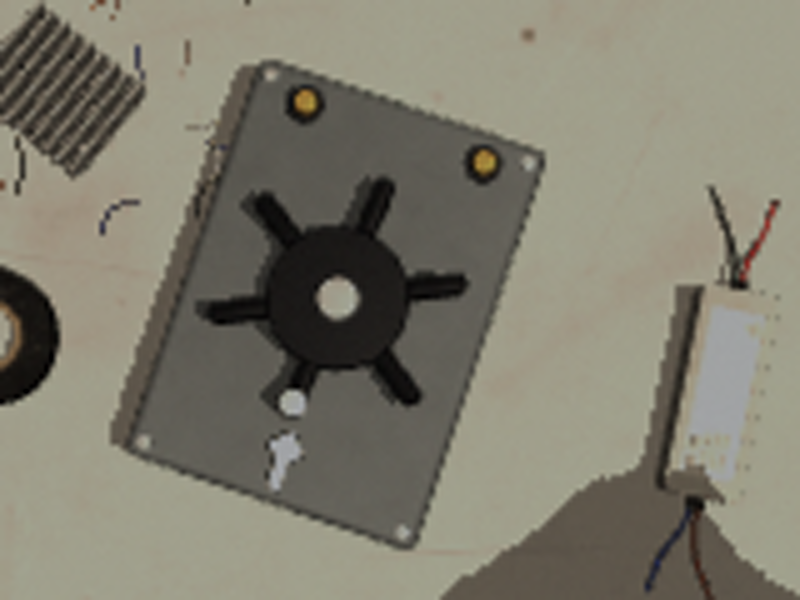

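The stud at zoom (292,402) is at the arrow, and the box and neighbours look unmoved. The teeth look turned very slightly compared with the start, so I'll measure that.

```bash
python3 - <<'E'
from h import *
for f in('top1.png','top9.png'):
    im=cv2.imread('pics/'+f); g=im.max(2)
    m=((g<50)*255).astype(np.uint8)
    h=proj('top',[545.2,4.2,76]); 
    yy,xx=np.mgrid[0:480,0:640]
    # angular profile on plane z=76 annulus 36..52
    A=[];W=[]
    rr=[];
    for a in np.arange(0,360,1.):
        v=[]
        for r in np.arange(38,52,2.):
            p=proj('top',[545.3+r*np.cos(np.radians(a)),4.0+r*np.sin(np.radians(a)),76]).astype(np.float32)
            v.append(cv2.getRectSubPix(g,(1,1),(float(p[0]),float(p[1])))[0,0])
        rr.append(np.mean(v))
    w=np.clip(62-np.array(rr),0,None);a=np.radians(np.arange(360))
    print(f,np.degrees(np.angle((w*np.exp(6j*a)).sum()))/6)
    # stud
    sub=im[190:310,270:430].min(2);n,l,s,c=cv2.connectedComponentsWithStats((sub>140).astype(np.uint8))
    for i in range(1,n):
        if s[i,4]<60:
            X=ray('top',c[i][0]+270,c[i][1]+190,85);q=X[:2]-[545.3,4.0]
            print(s[i,4],c[i],X.round(1),np.degrees(np.arctan2(q[1],q[0])).round(1),np.hypot(*q).round(1))
E
```

```text
top1.png -18.536812615267763
1 [105.  33.] [600.9 -72.2  85. ] -53.9 94.3
14 [75.5 37.5] [590.  -11.9  85. ] -19.6 47.5
5 [69.4 60.8] [541.8  -0.7  85. ] -127.2 5.9
34 [56.08823529 90.94117647] [479.5  24.8  85. ] 162.4 69.0
2 [ 80.5 106. ] [450.5 -25.6  85. ] -162.7 99.3Traceback (most recent call last):
  File "<stdin>", line 13, in <module>
  File "h.py", line 10, in proj
    c=get_calibration(n);p=np.array(c['camera_matrix'])@(np.array(c['R'])@np.array(X,float)+np.array(c['t']));return p[:2]/p[2]
ValueError: time passes only in moves, steps and waits
```

```bash
python3 - <<'E'
import h
from h import *
cal={n:get_calibration(n) for n in('top',)}
h.get_calibration=lambda n:cal[n]
for f in('top1.png','top9.png'):
    im=cv2.imread('pics/'+f); g=im.max(2); rr=[]
    for a in np.arange(0,360,1.):
        v=[]
        for r in np.arange(38,52,2.):
            p=proj('top',[545.3+r*np.cos(np.radians(a)),4.0+r*np.sin(np.radians(a)),76])
            v.append(cv2.getRectSubPix(g,(1,1),(float(p[0]),float(p[1])))[0,0])
        rr.append(np.mean(v))
    w=np.clip(62-np.array(rr),0,None);a=np.radians(np.arange(360))
    print(f,np.degrees(np.angle((w*np.exp(6j*a)).sum()))/6)
    sub=im[190:310,270:430].min(2);n,l,s,c=cv2.connectedComponentsWithStats((sub>140).astype(np.uint8))
    for i in range(1,n):
        if 8<s[i,4]<60:
            X=ray('top',c[i][0]+270,c[i][1]+190,85);q=X[:2]-[545.3,4.0]
            print(s[i,4],c[i],X.round(1),np.degrees(np.arctan2(q[1],q[0])).round(1),np.hypot(*q).round(1))
E
```

```text
top1.png -18.536812615267763
14 [75.5 37.5] [590.  -11.9  85. ] -19.6 47.5
34 [56.08823529 90.94117647] [479.5  24.8  85. ] 162.4 69.0
top9.png -21.361160645512715
9 [80.33333333 18.        ] [630.7 -20.9  85. ] -16.3 88.9
9 [108.77777778  16.88888889] [634.5 -79.2  85. ] -43.0 122.0
9 [112.33333333  48.77777778] [568.9 -87.8  85. ] -75.6 94.8
20 [68.4  59.95] [543.4   1.4  85. ] -125.7 3.2
56 [156.30357143  75.41071429] [ 517.  -177.9   85. ] -98.8 184.1
21 [127.95238095  76.95238095] [ 512.2 -120.6   85. ] -104.9 128.9
19 [58.15789474 80.15789474] [501.5  21.2  85. ] 158.5 47.0
13 [123.07692308  82.76923077] [ 500.1 -110.9   85. ] -111.5 123.5
37 [56.         91.05405405] [479.2  25.   85. ] 162.4 69.3
25 [116.52  89.56] [485.9 -97.9  85. ] -120.2 117.9
12 [125.08333333  91.33333333] [ 482.8 -115.3   85. ] -117.6 134.6
11 [27.         95.18181818] [469.1  83.9  85. ] 133.6 110.4
22 [113.59090909  94.81818182] [475.1 -92.1  85. ] -126.1 119.0
19 [32.94736842 97.42105263] [464.9  71.6  85. ] 139.9 105.1
13 [  4.46153846 102.61538462] [452.6 129.5  85. ] 126.5 156.0
15 [ 11.26666667 102.06666667] [454.1 115.6  85. ] 129.2 144.1
17 [ 58.94117647 107.23529412] [446.6  18.1  85. ] 171.9 99.7
14 [ 25.14285714 105.14285714] [448.8  87.1  85. ] 139.3 127.3
44 [155.09090909 111.47727273] [ 444.1 -176.4   85. ] -119.3 206.8
16 [ 87.     113.6875] [435.4 -39.1  85. ] -158.6 118.1
9 [ 33.33333333 117.22222222] [424.9  69.6  85. ] 151.4 137.1
```

>>> jog_arm(
  increments=[
    {"rx":0,"ry":0,"rz":0,"x":0,"y":0,"z":0,"hand":0},
    {"rx":0,"ry":0,"rz":0,"x":0,"y":0,"z":0,"hand":0},
    {"rx":0,"ry":0,"rz":0,"x":0,"y":0,"z":0,"hand":0},
    {"rx":0,"ry":0,"rz":0,"x":0,"y":0,"z":0,"hand":0},
    {"rx":0,"ry":0,"rz":0,"x":0,"y":0,"z":0,"hand":0},
  ],
)

```text
time_s: 12.58
eef_pos: [360.9, -265.6, 228.3]
ee_rot: [0.707, -0.008, 0.707, 0.008]
force: [-0.3, 0.2, -0.8]
grip_width: -0.004
```

```bash
python3 - <<'E'
import h
from h import *
snap('top','top10.png')
cal={n:get_calibration(n) for n in('top',)}
h.get_calibration=lambda n:cal[n]
for f in('top1.png','top9.png','top10.png'):
  im=cv2.imread('pics/'+f); g=im.max(2)
  for th in(50,62):
   for cx,cy in((545.3,4.0),(545.3,5),(544.3,4)):
    rr=[]
    for a in np.arange(0,360,1.):
        v=[]
        for r in np.arange(40,52,2.):
            p=proj('top',[cx+r*np.cos(np.radians(a)),cy+r*np.sin(np.radians(a)),76])
            v.append(cv2.getRectSubPix(g,(1,1),(float(p[0]),float(p[1])))[0,0])
        rr.append(np.mean(v))
    w=np.clip(th-np.array(rr),0,None);a=np.radians(np.arange(360))
    print(f,th,np.degrees(np.angle((w*np.exp(6j*a)).sum()))/6)
# box edge orientation
im=cv2.imread('pics/top10.png')
hsv=im.astype(int);m=((hsv.max(2)<130)&(hsv.min(2)>75)).astype(np.uint8)*255
m=cv2.morphologyEx(m,cv2.MORPH_OPEN,np.ones((3,3)))
P=[]
for u,v in((258,62),(545,152),(410,549),(127,446)):P.append(ray('top',270+u/5-.4,190+v/5-.4,48))
for i,j in((3,0),(2,1)):d=P[j]-P[i];print(np.degrees(np.arctan2(d[1],d[0])))
for i,j in((1,0),(2,3)):d=P[j]-P[i];print(np.degrees(np.arctan2(d[1],d[0]))-90)
E
```

```text
top1.png 50 -18.744798142335462
top1.png 50 -18.542363762054745
top1.png 50 -18.8117256953173
top1.png 62 -18.50587788977461
top1.png 62 -18.334323248945807
top1.png 62 -18.588787907451174
top9.png 50 -21.19783090039772
top9.png 50 -21.471865817029055
top9.png 50 -21.117908015418607
top9.png 62 -21.36150591592251
top9.png 62 -21.60127248920239
top9.png 62 -21.269845452447225
top10.png 50 -21.182117926505494
top10.png 50 -21.453553771816058
top10.png 50 -21.1051895212581
top10.png 62 -21.338701244801467
top10.png 62 -21.580609034494078
top10.png 62 -21.249009527721874
-17.047779722393795
-17.451410870348468
-16.07853188697362
-18.194503272368877
```

```bash
python3 -c "
from rig import finish_job;print(finish_job())"
```

```text
the job is handed in; nothing more can be done
None
```

The step wheel is set: the studded tooth has clicked in at the white pointer, and I handed the job in at 12.6 s of the 48 s.

- **How it was done:** The wheel started three clicks before the pointer. I put the shut fingertips into one tooth gap and swept them 180 degrees counter-clockwise round the axle. I checked the pictures after each click, then lifted straight up and moved away. The measured forces at the ends of the moves stayed at or below about 2 N.
- **Last checks:** The final top view shows the stud at the pointer, the box and the things round it looking unmoved, and the arm well clear.
- **Slight disagreement:** The wheel rests about 2.7 degrees (0.05 rad) short of its exact starting alignment. Measured against the box edges instead, the gap is at most about 4 degrees (0.07 rad). Both are inside the detent's 0.08 rad band. It did not change between two pictures about 0.7 s apart, so I did not nudge it further.

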